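# Grill a frozen hash-brown patty in the contact grill

## Robot

A 6-joint arm with a two-finger parallel gripper is mounted at the origin on the work surface. World frame = base frame: x ahead of the robot, y to its left, z up, the work surface at z = 0. Lengths are in m, angles in rad, forces in N, time in s.
With the tool pointing down it reaches from about 0.25 to 0.775 m from the base axis. Payload 4 kg.
Tool frame: the origin (TCP) lies midway between the tips of the shut fingers; the grasp point (between the pads) lies 19 mm behind it; z points along the fingers, y is the line along which they close (so a half turn about z gives the same grasp; the last joint's range is limited). The gripper opens to 94 mm and grips with 3 to 60 N. Pads are 16 mm wide; open, the fingers measure 119 mm over their backs; the gripper's body (75 mm by 177 mm) begins 78 mm behind the grasp point.
Start: joints at [-0.103, 0.087, 1.371, -0, 1.684, -0.103], TCP at [0.55, -0, 0.206] pointing down, gripper open.
Joint ranges: [-3.1, 3.1], [-0.76, 2.03], [0.27, 2.55], [-1.08, 4.22], [0.17, 2.65], [-2.57, 2.57]. Speed limits (rad/s): [2.79, 2.79, 3.14, 3.14, 3.14, 3.14].

## Interface

Orientations are given as [roll, pitch, yaw] about the fixed x, y, z axes, in that order (R = Rz(yaw) Ry(pitch) Rx(roll)).
In Python, from bench import robot gives the robot as it stands. The module is installed in compiled form; this text tells all that it offers.
- The arm moves only by the tool arm_command, never from a script. Its argument "targets" is a list of rows, each a list of 4 numbers: the shift along the world's x, y, z as a fraction of full scale, then the turn about the world's z as a fraction of full scale. A call has 1 to 8 rows; each row is the pose to reach, as a shift and turn from the pose commanded when the call began; what a row does not reach only later rows make up. Full scale, the value 1, is 0.5 m for a shift and 120 degrees for a turn. A row lasts 1/12 s, in which the tool goes at most 41.7 mm and 7.16 degrees, less where a joint would pass 70% of its speed; a pose out of reach is approached as far as the arm can. A call with a number of a shift or a turn outside -1 to 1 is refused whole. A call with a gripper value outside its range is refused whole. "claw" is the closure, from 0 (fully open) to 1 (shut), set as the call begins (left out, the last holds). The fingers move at their own pace and stop on an object; the grip force is fixed at half the most. Time passes only in rows, so rows that repeat a pose let the fingers close. It gives the time, the measured TCP pose, the force, the opening and the grip force at its end, in the units of the state.
- robot.get_obs(): the state, without advancing time (a new reading comes with each control period).
- robot.snapshot(name): name is "scene" or "side" or "wrist"; returns the picture (480x640x3 uint8, red, green, blue); there is no depth.
- robot.camera_info(name): a dict with "vfov" (degrees; the focal length in pixels is half the picture's height over the tangent of half this angle, whatever the lens; pixels are square), "cx", "cy" (the principal point, pixels), "extrinsics" (4x4, takes a point from camera to world coordinates); the wrist camera has in their place "T_tool_cam" (4x4, takes a point from camera to tool coordinates, whose origin is the TCP and whose axes are the flange's). Camera axes: x right, y up, looking along -z (the intrinsics and any distortion apply to the point x, -y, -z); pixel columns grow to the right and rows downward; lengths in m; the calibration is good to about 2 mm. A picture is of the moment at which its call begins: read the wrist's pose just before it. camera_info takes no time and is no camera call.
- robot.close_job(): hands the job in; it is judged then, once.
The state is a dict: "time": time; "joint_positions": joint angles; "qvel": joint speeds; "joint_torque": joint torques, N m; "tool_pos": TCP position; "ee_rot": TCP orientation; "wrist_force": force on the tool from outside, world axes, zero at the start; "wrist_torque": the same for the moment, N m; "width": finger opening in m; "finger_force": force on a finger pad.
Only numpy, scipy, OpenCV 4.12 (cv2) and the standard library are available. Lean on these libraries where they do the work, as an engineer would, in place of code of your own. Each camera call takes 0.05 s, during which the arm holds its last target. There are 200 camera calls.

## Task

Gently lift the lid of the contact grill right up to its open stop, then take the frozen hash-brown patty from the wooden board and lay it flat in the middle of the lower grill plate, wholly on the plate. Bring the lid down gently until it rests on the patty, without ever letting it drop, and only then turn the red dial on the lid clockwise as far as it goes, to the red mark. Leave the other things on the counter alone.

Things in the scene. Friction and masses are not known exactly. Their poses are not given: they have to be found in the camera images.
- grill: fixed electric contact grill, black and steel, 250 mm deep (x) by 272 mm wide (y), about 145 mm high with the lid down, plus 44 mm of dial. Origin on the counter under the middle of its base, x towards its back (the hinge), front with the handle at -x, z up.
- lower_plate (a point): centre of the cooking surface of the lower plate, 70 mm above the counter; axes as the grill's. The black ribbed plate is 165 mm (x) by 230 mm (y), to be taken as flat, and falls towards the front by 0.09 rad (height rises 0.09 mm per mm of +x). Silver rims 6 mm high stand beside the plate at left, right and back, the front is open.
- lid_hinge (a point): middle of the lid's hinge axis, which runs along the grill's y, 110 mm above the counter, 105 mm behind the grill's origin; axes as the grill's. The lid is 262 mm wide, reaches 195 mm ahead of the hinge, from 14 mm below to 34 mm above the hinge line. Fully open it stands about 62 degrees above level and overhangs the lower plate: the gripper has to come in from the front, tilted.
- lid_handle (a point): middle of the round aluminium handle bar on the front of the lid; point axes turn with the lid. Bar 18 mm thick, 118 mm free between its two arms, along y, 250 mm ahead of the hinge and 15 mm above it in the lid's frame, its centre 55 mm ahead of the lid's front face; about 85 mm above the counter with the lid down, about 335 mm with it fully open.
- grill_lid (a joint): lid hinge angle in rad: 0 shut and empty (lid then slopes down to the front by 0.16 rad), growing as the handle rises, 1.25 at the open stop. About 6 N at the handle to lift. Stays where it is left above about 1.1 rad; lower down it falls shut if let go. On the patty lying flat on the lower plate it rests at about 0.07 rad, its upper plate parallel to the lower.
- dial (a joint): angle in rad of the red dial on top of the lid: near 0 (pointing at the white mark) off, growing clockwise seen from above, end stop at 1.4 (red mark), about 0.03 N m to turn, stays where left.
- dial_grip (a point): point on the dial's axis at the height to grip it; point turns with the dial. The grip is an upright bar 42 mm long along the point's x, 14 mm wide (y), 32 mm tall, its top 7 mm above this point; at 0 it lies along the grill's x. White line on the end that points to the marks; black seat 60 mm across.
- patty: frozen hash-brown patty, rigid, golden, 90 mm (x) by 56 mm (y) by 16 mm thick, about 75 g. Origin at the centre of its underside.
- board: fixed light wooden board 190 mm (x) by 150 mm (y), 12 mm thick, under the patty. Origin at the centre of its underside.
- plate: bystander: white serving plate, 156 mm across, 20 mm high. Origin centre of underside.
- salt: bystander: white salt shaker, 42 mm across, 80 mm high. Origin centre of underside.
- pepper_mill: bystander: dark wooden pepper mill, 52 mm across, 140 mm high. Origin centre of underside.
- oil: bystander: amber oil bottle, 60 mm across, 190 mm high. Origin centre of underside.
- mug: bystander: blue mug, 80 mm across, 95 mm high. Origin centre of underside.
- spatula: bystander: spatula with a wooden handle, about 280 mm long and 20 mm high, lying on the counter in front of the grill. Origin near its middle, x towards the blade.
There are look-alikes about, which are no part of the job. There is more than one size of the patty; the one meant has the size given above.

How it is judged:
By the outcome, as a careful person would: the job done as asked, in the order asked, and still so for the second after the job is handed in, with the robot touching nothing.
It also fails if it takes over 72 s, if anything falls off the work surface, if the arm or the gripper's body presses on something with over 40 N, if the wrist force passes 120 N, or if a joint passes its speed limit or range.

## Working session

There is one attempt and no reset: what is moved stays moved. The work goes in short steps, Python scripts to look and compute and a tool call to move; the robot and the scene stay as the last step left them, time stands still between calls to the robot, and variables do not carry over. Pictures are saved under pics/ and viewed, at most 10 in all, crops included, and the job is handed in when it is done.

Besides the shell and the picture viewer there is one more tool, called by a JSON object that holds its "name" and its "arguments". arm_command: Moves the arm, as the interface text tells. Shift numbers are shares of 0.5 m and turn numbers shares of 120 degrees, none past 1 either way. Its arguments: {"type":"object","properties":{"targets":{"type":"array"},"claw":{"type":"number"}},"required":["targets"]}

```bash
mkdir -p pics; cat > h.py <<'E'
import numpy as np, cv2
from bench import robot
def snap(n,f):
    im=robot.snapshot(n); cv2.imwrite('pics/'+f,cv2.cvtColor(im,cv2.COLOR_RGB2BGR)); return im
E
python3 - <<'E'
from h import *
for n in("scene","side","wrist"):
    print(n,robot.camera_info(n))
a=snap("scene","s1.png");b=snap("side","d1.png")
print(robot.get_obs())
E
```

```text
scene {'vfov': 48.82945860445748, 'cx': 323.75409407422154, 'cy': 241.02496291164124, 'extrinsics': array([[ 0.56971748, -0.53451258,  0.62427422,  1.23397599],
       [ 0.82183731,  0.36837951, -0.43460324, -0.48557394],
       [ 0.00233107,  0.76065291,  0.64915462,  0.85792229],
       [ 0.        ,  0.        ,  0.        ,  1.        ]])}
side {'vfov': 43.75319422849296, 'cx': 320.1979473879591, 'cy': 240.31004809291704, 'extrinsics': array([[ 0.98533064,  0.1413763 , -0.09558383,  0.38565552],
       [-0.16994376,  0.76174357, -0.62519265, -0.97809745],
       [-0.01557706,  0.63226535,  0.7745953 ,  1.32317543],
       [ 0.        ,  0.        ,  0.        ,  1.        ]])}
wrist {'vfov': 67.19998699253115, 'cx': 316.83574524015927, 'cy': 239.66766274124103, 'T_tool_cam': array([[ 5.92552034e-04,  9.60721048e-01,  2.77515255e-01,
         8.06827936e-02],
       [ 9.99999820e-01, -5.95877886e-04, -7.23545814e-05,
         8.93461657e-04],
       [ 9.58526341e-05,  2.77515248e-01, -9.60721228e-01,
        -1.79524239e-01],
       [ 0.00000000e+00,  0.00000000e+00,  0.00000000e+00,
         1.00000000e+00]])}
{'time': 0.1, 'joint_positions': array([-1.03079002e-01,  8.79066206e-02,  1.37208875e+00, -3.13671605e-05,
        1.68359667e+00, -1.03096162e-01]), 'qvel': array([-2.61900866e-04, -6.24978965e-04, -2.97794328e-03,  1.95685849e-03,
       -9.84448568e-04, -7.02230632e-05]), 'joint_torque': array([ 2.25695316e-03, -3.41256917e+01, -3.03301656e+01,  7.19034858e-02,
        3.05556308e-02, -9.49158243e-05]), 'tool_pos': array([5.49509761e-01, 4.66556487e-05, 2.04414562e-01]), 'ee_rot': array([-3.13960068e+00, -1.74754288e-04,  1.57080981e+00]), 'wrist_force': array([-0.07842311,  0.185716  ,  1.08466628]), 'wrist_torque': array([-0.05338445,  0.02205375,  0.01421778]), 'finger_force': 0.0, 'width': 0.09413247381838032}
```

View pics/s1.png

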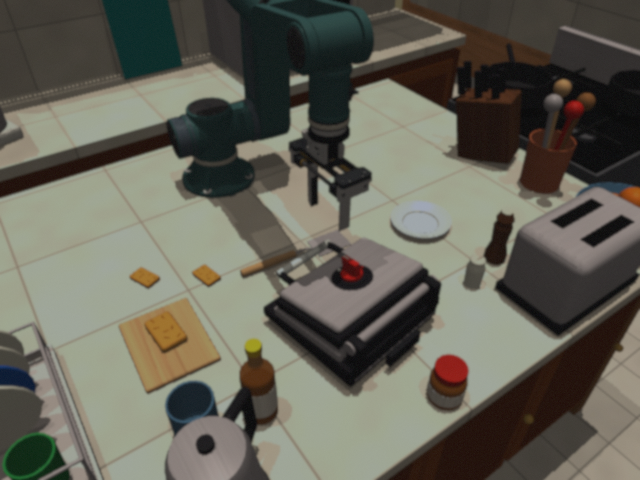

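View pics/d1.png

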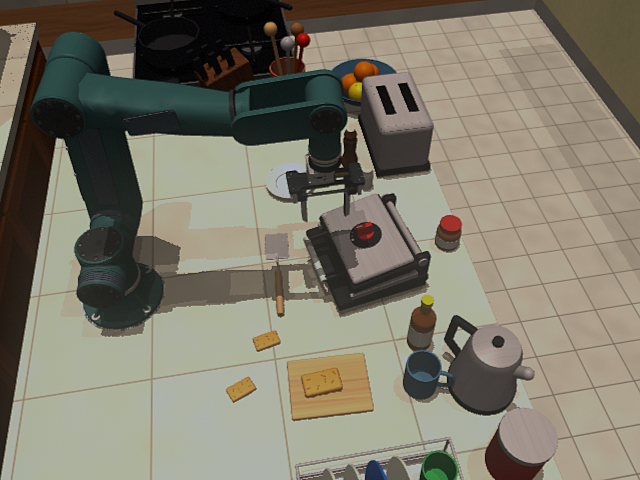

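The scene view shows the grill at about (350,300) with its handle towards the robot, and the red dial at (352,268). The board with the patty is at (166,330), and two small patties lie off the board at (145,277) and (206,274). In the side view the board patty is at (322,382), the small ones are at (266,341) and (241,389), the dial is at (366,233), and the handle is left of the lid.

The candidates are those three patties, and the one on the board is the largest. Next I'll measure all of them.

```bash
cat >> h.py <<'E'
def cam(n,obs=None):
    i=robot.camera_info(n); f=240/np.tan(np.radians(i['vfov'])/2)
    if n=='wrist':
        from scipy.spatial.transform import Rotation as R
        T=np.eye(4);T[:3,:3]=R.from_euler('xyz',obs['ee_rot']).as_matrix();T[:3,3]=obs['tool_pos'];E=T@i['T_tool_cam']
    else: E=i['extrinsics']
    return f,i['cx'],i['cy'],E
def rays(c,px):
    f,cx,cy,E=c; px=np.atleast_2d(px).astype(float)
    d=np.c_[(px[:,0]-cx)/f,-(px[:,1]-cy)/f,-np.ones(len(px))]@E[:3,:3].T
    return E[:3,3],d
def onz(c,px,z):
    o,d=rays(c,px); return o+d*((z-o[2])/d[:,2])[:,None]
def tri(c1,p1,c2,p2):
    o1,d1=rays(c1,p1);o2,d2=rays(c2,p2);out=[]
    for a,b in zip(d1,d2):
        s=np.linalg.lstsq(np.c_[a,-b],o2-o1,rcond=None)[0]; x,y=o1+s[0]*a,o2+s[1]*b
        out.append(np.r_[(x+y)/2,np.linalg.norm(x-y)])
    return np.array(out)
def proj(c,P):
    f,cx,cy,E=c; q=(np.atleast_2d(P)-E[:3,3])@E[:3,:3]
    return np.c_[cx+f*q[:,0]/-q[:,2],cy-f*q[:,1]/-q[:,2]]
E
python3 - <<'E'
from h import *
for n,f,crop in(("scene","s1.png",(230,215,450,385)),("side","d1.png",(290,180,440,320))):
    im=cv2.imread('pics/'+f);hsv=cv2.cvtColor(im,cv2.COLOR_BGR2HSV);c=cam(n)
    m=cv2.inRange(hsv,(10,165,90),(25,255,255))
    for k in cv2.findContours(m,cv2.RETR_EXTERNAL,cv2.CHAIN_APPROX_NONE)[0]:
        if cv2.contourArea(k)<100: continue
        z=.02
        P=onz(c,k[:,0],z)[:,:2].astype(np.float32); r=cv2.minAreaRect(P)
        print(n,'gold',k[:,0].mean(0).round(),np.round(r[0],3),np.round(r[1],3),round(r[2],1))
    m=cv2.inRange(hsv,(0,170,90),(8,255,255))|cv2.inRange(hsv,(172,170,90),(180,255,255))
    for k in cv2.findContours(m,cv2.RETR_EXTERNAL,cv2.CHAIN_APPROX_NONE)[0]:
        if cv2.contourArea(k)>60: print(n,'red',k[:,0].mean(0).round(1),cv2.boundingRect(k))
    x0,y0,x1,y1=crop; s=min(800/(x1-x0),600/(y1-y0)); print(s)
    cv2.imwrite('pics/c_'+f,cv2.resize(im[y0:y1,x0:x1],None,fx=s,fy=s,interpolation=cv2.INTER_CUBIC)[:600,:800])
E
```

```text
scene gold [165. 331.] [ 0.474 -0.35 ] [0.09  0.054] 3.5
scene gold [144. 277.] [ 0.302 -0.33 ] [0.058 0.032] 22.4
scene gold [206. 275.] [ 0.374 -0.212] [0.057 0.032] 11.9
scene gold [632. 195.] [0.739 0.877] [0.047 0.093] 30.9
scene red [451.1 369. ] (435, 356, 32, 27)
scene red [352.8 275.2] (342, 269, 21, 11)
scene red [574.7 106. ] (567, 101, 16, 11)
3.5294117647058822
side gold [240. 389.] [ 0.286 -0.334] [0.06  0.036] 22.1
side gold [321. 381.] [ 0.476 -0.35 ] [0.088 0.053] 3.9
side gold [266. 340.] [ 0.36  -0.216] [0.06  0.036] 12.2
side gold [353.  86.] [0.778 0.757] [0.134 0.068] 78.9
side gold [366.  69.] [0.849 0.843] [0.087 0.087] 79.0
side red [450.6 222.8] (440, 215, 21, 16)
side red [302.6  37.5] (297, 33, 13, 10)
4.285714285714286
```

View pics/c_d1.png

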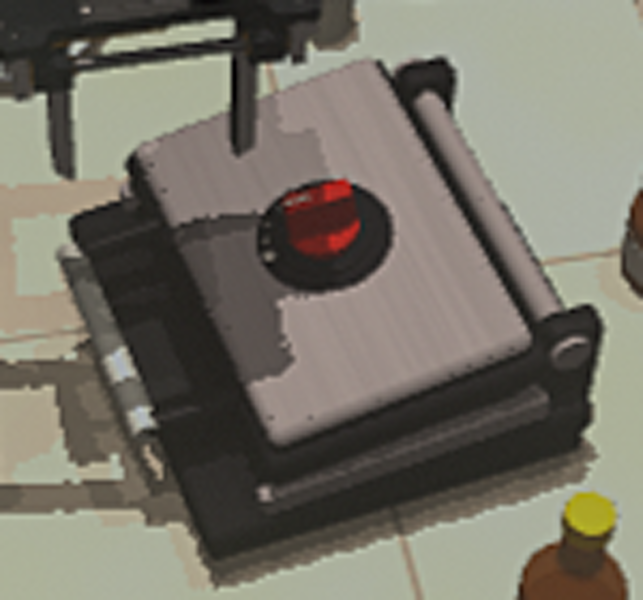

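View pics/c_s1.png

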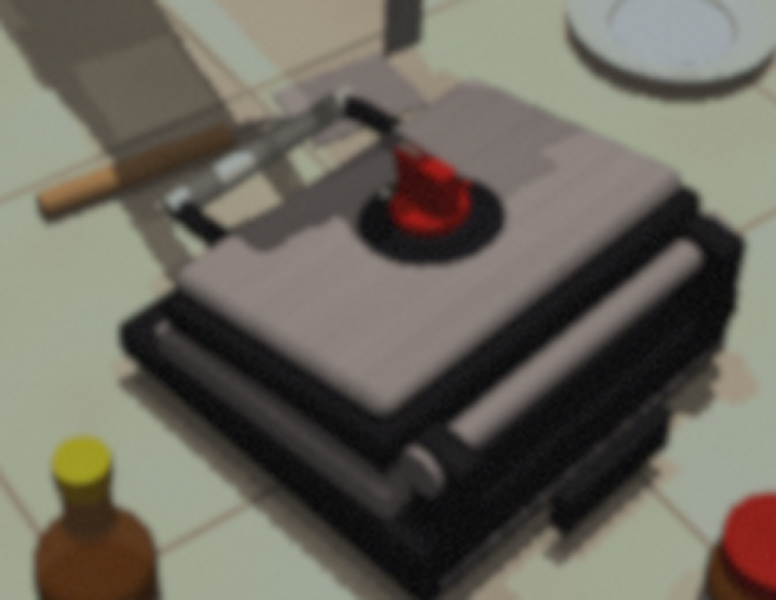

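The board patty measures about 90 x 54 mm in both views and the two loose ones about 58 x 33 mm, so the board patty is the one meant. The crops show these features:

| Feature | Side crop (px) | Scene crop (px) |
|---|---|---|
| Handle bar, left end | (65,250) | (345,98) |
| Handle bar, right end | (155,475) | (172,203) |
| Dial seat | (326,235) | (430,212) |
| Lid top corners | four visible | four visible |

Next I'll triangulate these points.

```bash
python3 - <<'E'
from h import *
S=cam("scene");D=cam("side")
sd=np.array([(65,250),(152,472),(326,235),(370,62),(530,345),(280,440),(140,150),(428,98),(555,308)])/4.2857+[290,180]
sc=np.array([(345,98),(172,203),(430,212),(685,185),(385,412),(185,285),(470,85),(695,250),(460,440)])/3.5294+[230,215]
T=tri(S,sc,D,sd)
for n,t in zip("hL hR dial BL BR FR FL tubeL tubeR".split(),T): print(n,t.round(4))
e=lambda a,b:np.degrees(np.arctan2(*(T[a]-T[b])[[1,0]]))-90
print(e(0,1),e(3,4),e(6,5),e(7,8),np.degrees(np.arctan2(*(T[4]-T[5])[[1,0]])))
print((T[0]+T[1])/2,T[3:7].mean(0),(T[7]+T[8])/2)
# patty corners via both cams at top z
for n,f in(("scene","s1.png"),("side","d1.png")):
    im=cv2.imread('pics/'+f);m=cv2.inRange(cv2.cvtColor(im,cv2.COLOR_BGR2HSV),(10,165,90),(25,255,255))
    k=max(cv2.findContours(m[300:420,120:360],cv2.RETR_EXTERNAL,cv2.CHAIN_APPROX_NONE)[0],key=cv2.contourArea)[:,0]+[120,300]
    print(cv2.minAreaRect(onz(cam(n),k,.022)[:,:2].astype(np.float32)))
E
```

```text
hL [5.00e-01 3.62e-02 8.42e-02 3.00e-04]
hR [ 0.5236 -0.1169  0.0775  0.0298]
dial [ 0.6528 -0.0156  0.1308  0.0059]
BL [0.7132 0.1223 0.1262 0.0029]
BR [ 0.7521 -0.118   0.1283  0.0044]
FR [ 0.5989 -0.1424  0.1035  0.002 ]
FL [0.5573 0.0901 0.1082 0.0019]
tubeL [0.7465 0.0997 0.1122 0.0066]
tubeR [ 0.7782 -0.088   0.1154  0.0012]
8.751460507343467 9.213759285811179 10.14637303960238 9.59266221668095 9.035570638759514
[ 0.51180975 -0.04035128  0.08085017  0.01506623] [ 0.65537323 -0.01201844  0.1165257   0.00280278] [0.76231894 0.00585852 0.11376986 0.00390697]
((0.47580063343048096, -0.3507954180240631), (0.08990940451622009, 0.05361512303352356), 3.5113744735717773)
((0.47567182779312134, -0.350605309009552), (0.0875655934214592, 0.05313881114125252), 3.940286874771118)
```

{"name": "arm_command", "arguments": {"targets": [[-0.03,-0.03,0.02,0.04],[-0.07,-0.07,0.04,0.0775],[-0.07,-0.07,0.04,0.0775],[-0.07,-0.07,0.04,0.0775]], "claw": 0}}

```text
time: 0.43
tool_pos: [0.5149, -0.0355, 0.2261]
ee_rot: [3.14, 0.0, 1.731]
wrist_force: [-1.5, 0.6, 0.0]
width: 0.0942
finger_force: 0.0
```

```bash
python3 - <<'E'
from h import *
o=robot.get_obs(); print(o['tool_pos'],o['ee_rot'],o['joint_positions'])
snap("wrist","w1.png")
c=cam('wrist',o); print(proj(c,[[.5164,-.0344,.085],[.653,-.0156,.131],[.762,.006,.11]]))
E
```

```text
[ 0.51487419 -0.03554884  0.22607171] [3.14005609e+00 2.51282463e-04 1.73070020e+00] [-1.79011239e-01  7.13328235e-03  1.41366741e+00  2.76910318e-04
  1.71925925e+00 -3.38874134e-01]
[[317.51952897 226.01698859]
 [491.20263032 243.93387469]
 [611.19822782 232.31112996]]
```

View pics/w1.png

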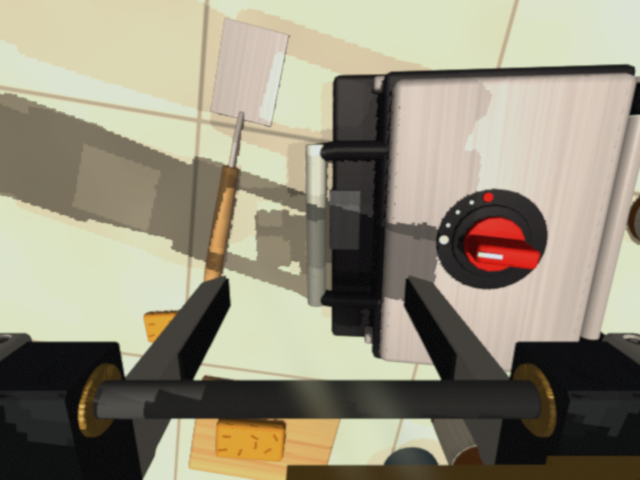

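The wrist view shows the handle bar centred at (317,225), within 1 px of my prediction, and parallel to the fingers' pad faces. The dial seat is at (492,239) with the white mark at (443,239) and the red mark at (488,197), so clockwise runs from left to up.

I'll go down on the bar half-open, because the lid face is only 55 mm behind it.

{"name": "arm_command", "arguments": {"targets": [[0.002,0.003,0.0,0.0],[0.002,0.003,-0.05,0.0],[0.002,0.003,-0.12,0.0],[0.002,0.003,-0.19,0.0],[0.002,0.003,-0.24,0.0],[0.002,0.003,-0.28,0.0],[0.002,0.003,-0.3,0.0],[0.002,0.003,-0.306,0.0]], "claw": 0.5}}

```text
time: 1.15
tool_pos: [0.5145, -0.0325, 0.0694]
ee_rot: [-3.136, -0.002, 1.734]
wrist_force: [0.0, -0.5, 0.9]
width: 0.0475
finger_force: 0.0
```

```bash
python3 - <<'E'
from h import *
o=robot.get_obs(); print(o['tool_pos'],o['wrist_force'],o['width'])
f0=None
for th in np.r_[0:1.3:0.05,1.25]:
    p=th-.16; f=.25*np.cos(p)-.015*np.sin(p); z=.11+.25*np.sin(p)+.015*np.cos(p)
    if f0 is None:f0,z0=f,z
    d=f0-f; print(round(th,2),'f',round(f,3),'z',round(z,3),'cmd',np.round([d*np.cos(.16)/.5,d*np.sin(.16)/.5,(z-z0)/.5],3))
E
```

```text
[ 0.5144561  -0.03254229  0.06940028] [ 0.04526845 -0.53351065  0.91219742] 0.04753604584045438
0.0 f 0.249 z 0.085 cmd [0. 0. 0.]
0.05 f 0.25 z 0.097 cmd [-0.002 -0.     0.025]
0.1 f 0.25 z 0.11 cmd [-0.002 -0.     0.05 ]
0.15 f 0.25 z 0.122 cmd [-0.002 -0.     0.075]
0.2 f 0.249 z 0.135 cmd [-0.  -0.   0.1]
0.25 f 0.248 z 0.147 cmd [0.003 0.    0.125]
0.3 f 0.245 z 0.16 cmd [0.007 0.001 0.15 ]
0.35 f 0.243 z 0.172 cmd [0.013 0.002 0.174]
0.4 f 0.239 z 0.184 cmd [0.02  0.003 0.198]
0.45 f 0.235 z 0.196 cmd [0.027 0.004 0.222]
0.5 f 0.231 z 0.208 cmd [0.037 0.006 0.245]
0.55 f 0.226 z 0.219 cmd [0.047 0.008 0.268]
0.6 f 0.22 z 0.23 cmd [0.058 0.009 0.29 ]
0.65 f 0.214 z 0.241 cmd [0.07  0.011 0.312]
0.7 f 0.207 z 0.251 cmd [0.084 0.014 0.333]
0.75 f 0.199 z 0.262 cmd [0.098 0.016 0.353]
0.8 f 0.192 z 0.271 cmd [0.114 0.018 0.373]
0.85 f 0.183 z 0.281 cmd [0.13  0.021 0.391]
0.9 f 0.175 z 0.29 cmd [0.147 0.024 0.409]
0.95 f 0.165 z 0.298 cmd [0.166 0.027 0.426]
1.0 f 0.156 z 0.306 cmd [0.185 0.03  0.442]
1.05 f 0.146 z 0.314 cmd [0.204 0.033 0.457]
1.1 f 0.135 z 0.321 cmd [0.225 0.036 0.472]
1.15 f 0.125 z 0.327 cmd [0.246 0.04  0.485]
1.2 f 0.114 z 0.333 cmd [0.268 0.043 0.496]
1.25 f 0.102 z 0.339 cmd [0.29  0.047 0.507]
1.25 f 0.102 z 0.339 cmd [0.29  0.047 0.507]
```

{"name": "arm_command", "arguments": {"targets": [[0,0,0,0],[0,0,0,0],[0,0,0,0],[0,0,0,0],[0,0,0,0],[0,0,0,0]], "claw": 1}}

```text
time: 1.65
tool_pos: [0.5137, -0.0342, 0.074]
ee_rot: [-3.136, 0.001, 1.733]
wrist_force: [-7.7, -0.8, 7.5]
width: 0.0172
finger_force: 30.0
```

{"name": "arm_command", "arguments": {"targets": [[0,0,0.006,0],[-0.001,0,0.018,0],[-0.002,0,0.034,0],[-0.002,0,0.05,0],[-0.001,0,0.075,0],[0,0,0.1,0],[0.003,0,0.125,0],[0.007,0.001,0.15,0]]}}

```text
time: 2.32
tool_pos: [0.5166, -0.0337, 0.1471]
ee_rot: [-3.134, -0.0, 1.732]
wrist_force: [-5.2, -4.0, -5.5]
width: 0.0173
finger_force: 30.0
```

{"name": "arm_command", "arguments": {"targets": [[0.006,0.001,0.024,0],[0.013,0.002,0.048,0],[0.02,0.003,0.072,0],[0.03,0.005,0.095,0],[0.04,0.007,0.118,0],[0.051,0.008,0.14,0],[0.063,0.01,0.162,0],[0.077,0.013,0.183,0]]}}

```text
time: 2.98
tool_pos: [0.5521, -0.0278, 0.2408]
ee_rot: [-3.128, 0.001, 1.731]
wrist_force: [-17.3, -4.9, 3.7]
width: 0.017
finger_force: 30.0
```

{"name": "arm_command", "arguments": {"targets": [[0.014,0.002,0.02,0],[0.03,0.004,0.04,0],[0.046,0.007,0.058,0],[0.063,0.01,0.076,0],[0.072,0.0115,0.0845,0],[0.082,0.013,0.093,0],[0.091,0.0145,0.101,0],[0.101,0.016,0.109,0]]}}

```text
time: 3.65
tool_pos: [0.6026, -0.0195, 0.3008]
ee_rot: [-3.135, 0.002, 1.731]
wrist_force: [-19.3, -3.5, 16.8]
width: 0.0169
finger_force: 30.0
```

{"name": "arm_command", "arguments": {"targets": [[0.008,0.001,0.014,0],[0.017,0.003,0.026,0],[0.028,0.0045,0.037,0],[0.04,0.006,0.048,0],[0.052,0.008,0.057,0],[0.065,0.01,0.065,0],[0.077,0.012,0.071,0],[0.086,0.014,0.075,0]]}}

```text
time: 4.32
tool_pos: [0.6502, -0.0116, 0.3342]
ee_rot: [-3.141, 0.0, 1.733]
wrist_force: [-5.7, -2.5, 2.1]
width: 0.017
finger_force: 30.0
```

{"name": "arm_command", "arguments": {"targets": [[0.006,0.001,0.002,0],[0.012,0.002,0.004,0],[0.018,0.003,0.006,0],[0.018,0.003,0.006,0]]}}

```text
time: 4.65
tool_pos: [0.6587, -0.0101, 0.3388]
ee_rot: [3.141, 0.001, 1.733]
wrist_force: [-8.3, -2.6, 5.1]
width: 0.0164
finger_force: 30.0
```

{"name": "arm_command", "arguments": {"targets": [[0.006,0.001,0.002,0],[0.012,0.002,0.005,0],[0.018,0.003,0.007,0],[0.018,0.003,0.007,0]]}}

```text
time: 4.98
tool_pos: [0.6589, -0.0101, 0.3388]
ee_rot: [-3.116, -0.002, 1.729]
wrist_force: [-30.1, -5.7, -0.8]
width: 0.0168
finger_force: 30.0
```

```bash
python3 - <<'E'
from h import *
o=robot.get_obs(); print(o['tool_pos'],o['wrist_force'])
snap("side","d2.png")
E
```

```text
[ 0.65890723 -0.01009536  0.3388025 ] [-30.12924956  -5.66188328  -0.83204473]
```

{"name": "arm_command", "arguments": {"targets": [[-0.012,-0.002,-0.005,0],[-0.02,-0.003,-0.008,0],[-0.02,-0.003,-0.008,0]]}}

```text
time: 5.28
tool_pos: [0.6581, -0.0102, 0.3385]
ee_rot: [3.137, 0.001, 1.733]
wrist_force: [-6.4, -1.6, 5.6]
width: 0.0168
finger_force: 30.0
```

{"name": "arm_command", "arguments": {"targets": [[0,0,0,0],[0,0,0,0],[0,0,0,0],[0,0,0.02,0],[0,0,0.06,0],[0,0,0.12,0],[0,0,0.14,0]], "claw": 0.6}}

```text
time: 5.87
tool_pos: [0.6603, -0.0095, 0.4072]
ee_rot: [3.136, 0.001, 1.734]
wrist_force: [0.2, -0.1, 0.6]
width: 0.0378
finger_force: 0.0
```

```bash
python3 - <<'E'
from h import *
o=robot.get_obs(); print(o['tool_pos'],o['wrist_force'],o['ee_rot'])
im=snap("side","d2.png")
cv2.imwrite("pics/c2.png",cv2.cvtColor(cv2.resize(im[150:350,270:470],None,fx=3,fy=3,interpolation=cv2.INTER_CUBIC),cv2.COLOR_RGB2BGR))
E
```

```text
[ 0.66029329 -0.00949011  0.40719692] [ 0.18293159 -0.10476709  0.58328688] [3.13553904e+00 7.46662924e-04 1.73409556e+00]
```

View pics/c2.png

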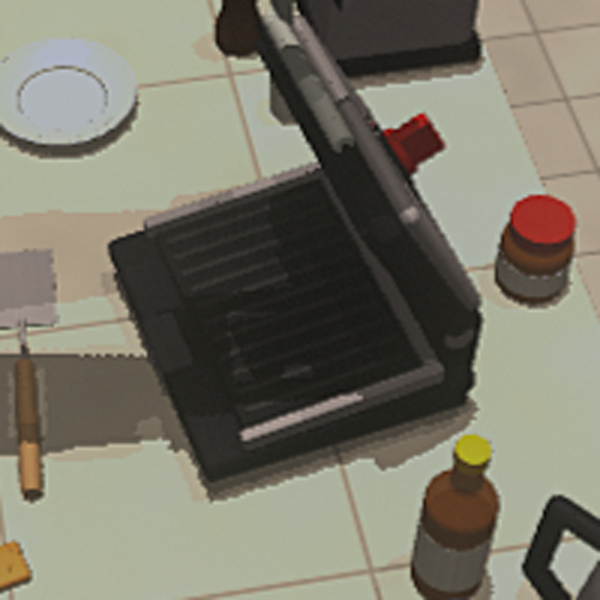

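The lid stands open. The lower plate is visible, with its left rim from (150,222) to (320,165), its right rim from (245,435) to (435,370), and its back rim from (330,175) to (435,365) in the crop.

```bash
python3 - <<'E'
from h import *
D=cam("side"); px=np.array([(150,226),(243,435),(322,172),(438,372)])/3+[270,150]
P=np.r_[onz(D,px[:2],.067),onz(D,px[2:],.082)]
g=np.array([.762,.0057])-.105*np.array([np.cos(.16),np.sin(.16)])
R=np.array([[np.cos(.16),np.sin(.16)],[-np.sin(.16),np.cos(.16)]])
print(g,P.round(3),((P[:,:2]-g)@R.T).round(4))
E
```

```text
[ 0.65834114 -0.01102841] [[ 0.549  0.089  0.067]
 [ 0.587 -0.154  0.067]
 [ 0.716  0.112  0.082]
 [ 0.761 -0.13   0.082]] [[-0.0918  0.1158]
 [-0.0934 -0.1296]
 [ 0.077   0.1122]
 [ 0.082  -0.1342]]
```

{"name": "arm_command", "arguments": {"targets": [[-0.06,-0.03,0,0.05],[-0.12,-0.09,-0.02,0.1],[-0.18,-0.16,-0.06,0.15],[-0.24,-0.24,-0.1,0.2],[-0.3,-0.32,-0.16,0.26],[-0.35,-0.4,-0.22,0.32],[-0.4,-0.48,-0.28,0.38],[-0.42,-0.55,-0.32,0.44]], "claw": 0}}

```text
time: 6.58
tool_pos: [0.4766, -0.23, 0.2792]
ee_rot: [3.141, 0.001, 2.64]
wrist_force: [0.5, -0.5, -0.3]
width: 0.0873
finger_force: 0.0
```

{"name": "arm_command", "arguments": {"targets": [[-0.015,-0.136,-0.05,0.06],[-0.015,-0.136,-0.1,0.12],[-0.015,-0.136,-0.15,0.18],[-0.015,-0.136,-0.2,0.24],[-0.015,-0.136,-0.25,0.263],[-0.015,-0.136,-0.294,0.263],[-0.015,-0.136,-0.294,0.263],[-0.015,-0.136,-0.294,0.263]]}}

```text
time: 7.25
tool_pos: [0.4695, -0.2965, 0.1318]
ee_rot: [3.139, -0.003, -3.099]
wrist_force: [0.3, 0.4, 1.3]
width: 0.0944
finger_force: 0.0
```

```bash
python3 - <<'E'
from h import *
o=robot.get_obs(); print(o['tool_pos'],o['ee_rot'])
im=snap("wrist","w2.png");c=cam('wrist',o)
m=cv2.inRange(cv2.cvtColor(im,cv2.COLOR_RGB2HSV),(10,165,90),(25,255,255))
for k in cv2.findContours(m,cv2.RETR_EXTERNAL,cv2.CHAIN_APPROX_NONE)[0]:
    if cv2.contourArea(k)>300: print(k[:,0].min(0),k[:,0].max(0),cv2.minAreaRect(onz(c,k[:,0],.028)[:,:2].astype(np.float32)))
E
```

```text
[ 0.46950491 -0.29652962  0.1318187 ] [ 3.13863737e+00 -2.55316603e-03 -3.09914442e+00]
[214 188] [283 293] ((0.47581326961517334, -0.35047051310539246), (0.08929970860481262, 0.05499296635389328), 2.6905031204223633)
[408  59] [459 146] ((0.3631690740585327, -0.21453987061977386), (0.05737151950597763, 0.034699294716119766), 12.579833030700684)
[261   0] [321  40] ((0.30810943245887756, -0.3205580711364746), (0.028056684881448746, 0.035098444670438766), 22.09775161743164)
```

{"name": "arm_command", "arguments": {"targets": [[-0.053,-0.112,0,0.006],[-0.053,-0.112,0,0.006],[-0.053,-0.112,-0.05,0.006],[-0.053,-0.112,-0.11,0.006],[-0.053,-0.112,-0.16,0.006],[-0.053,-0.112,-0.2,0.006],[-0.053,-0.112,-0.22,0.006],[-0.053,-0.112,-0.228,0.006]]}}

```text
time: 7.97
tool_pos: [0.4439, -0.3534, 0.0196]
ee_rot: [3.141, 0.0, -3.086]
wrist_force: [0.0, -0.5, -0.4]
width: 0.094
finger_force: 0.0
```

{"name": "arm_command", "arguments": {"targets": [[0,0,0,0],[0,0,0,0],[0,0,0,0],[0,0,0,0],[0,0,0,0],[0,0,0,0]], "claw": 1}}

```text
time: 8.47
tool_pos: [0.444, -0.3537, 0.0205]
ee_rot: [-3.141, 0.001, -3.087]
wrist_force: [-0.8, 1.0, -0.1]
width: 0.0575
finger_force: 0.5
```

{"name": "arm_command", "arguments": {"targets": [[0,0,0,0],[0,0,0,0],[0,0,-0.005,0],[0,0,-0.01,0],[0,0,-0.01,0]], "claw": 0.25}}

```text
time: 8.88
tool_pos: [0.4432, -0.353, 0.0139]
ee_rot: [3.14, -0.001, -3.087]
wrist_force: [0.1, 0.7, -0.7]
width: 0.0704
finger_force: 0.0
```

{"name": "arm_command", "arguments": {"targets": [[0,0,0,0],[0,0,0,0],[0,0,0,0],[0,0,0,0],[0,0,0,0],[0,0,0,0],[0,0,0,0]], "claw": 1}}

```text
time: 9.47
tool_pos: [0.4436, -0.3534, 0.0147]
ee_rot: [3.142, 0.0, -3.087]
wrist_force: [0.3, -0.4, -1.0]
width: 0.0555
finger_force: 29.9
```

{"name": "arm_command", "arguments": {"targets": [[0,0,0.01,0],[0,0,0.04,0],[0,0,0.08,0],[0,0,0.12,0],[0,0,0.18,0],[0,0,0.24,0],[0,0,0.3,0],[0,0,0.3,0]]}}

```text
time: 10.13
tool_pos: [0.4463, -0.356, 0.1732]
ee_rot: [-3.131, 0.009, -3.086]
wrist_force: [0.7, -0.9, -0.1]
width: 0.0557
finger_force: 29.9
```

```bash
python3 - <<'E'
from h import *
o=robot.get_obs(); print(o['tool_pos'],o['ee_rot'],o['width'],o['finger_force'])
im=snap("wrist","w3.png");c=cam('wrist',o)
m=cv2.inRange(cv2.cvtColor(im,cv2.COLOR_RGB2HSV),(10,165,90),(25,255,255))
for k in cv2.findContours(m,cv2.RETR_EXTERNAL,cv2.CHAIN_APPROX_NONE)[0]:
    if cv2.contourArea(k)>300: print(k[:,0].min(0),k[:,0].max(0),cv2.minAreaRect(onz(c,k[:,0],o['tool_pos'][2]+.012)[:,:2].astype(np.float32)))
E
```

```text
[ 0.44628133 -0.35597897  0.17316797] [-3.13134946  0.00938405 -3.08649297] 0.0556893467053089 29.948830604553223
[274 418] [363 424] ((0.5215462446212769, -0.3510866165161133), (0.0037884849589318037, 0.05042995139956474), 4.669558525085449)
[267 307] [367 380] ((0.47212305665016174, -0.3547253906726837), (0.04400927200913429, 0.052422817796468735), 4.516378402709961)
[464 100] [506 173] ((0.36285728216171265, -0.28644871711730957), (0.029685011133551598, 0.01847684755921364), 11.671836853027344)
[332   0] [392  82] ((0.32711368799209595, -0.3440335988998413), (0.03006271831691265, 0.018215907737612724), 22.899927139282227)
```

View pics/w3.png

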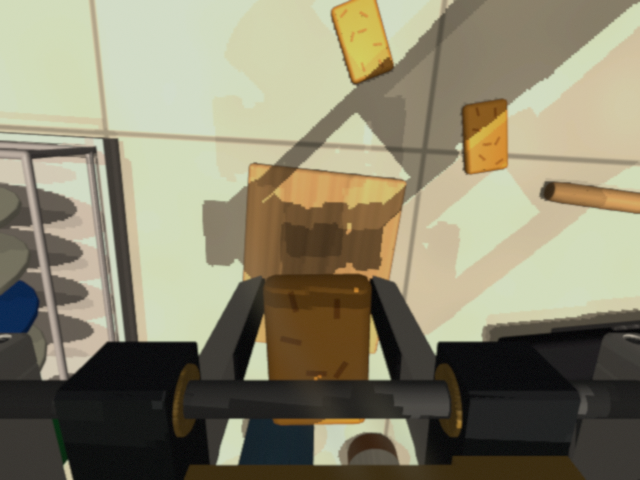

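The patty is held cleanly: near edge at about (318,278), far edge at (318,424), level between the fingers. Now I'll carry it to the front of the grill.

{"name": "arm_command", "arguments": {"targets": [[0.02,0.05,0.02,0.01],[0.05,0.12,0.05,0.02],[0.08,0.19,0.06,0.03],[0.11,0.26,0.06,0.04],[0.14,0.33,0.06,0.05],[0.17,0.4,0.06,0.05],[0.2,0.47,0.06,0.05],[0.22,0.53,0.06,0.05]]}}

```text
time: 10.85
tool_pos: [0.5536, -0.0857, 0.1927]
ee_rot: [3.14, -0.003, -2.981]
wrist_force: [1.0, -0.5, -1.5]
width: 0.0558
finger_force: 29.9
```

{"name": "arm_command", "arguments": {"targets": [[0.03,0.06,0,0],[0.05,0.1,0,0],[0.07,0.125,0,0],[0.078,0.134,0,0],[0.078,0.134,0,0],[0.078,0.134,0,0]]}}

```text
time: 11.35
tool_pos: [0.5923, -0.0224, 0.1939]
ee_rot: [-3.141, -0.002, -2.983]
wrist_force: [0.7, -0.7, -1.0]
width: 0.0558
finger_force: 29.9
```

{"name": "arm_command", "arguments": {"targets": [[0.01,-0.003,-0.02,0],[0.01,-0.003,-0.06,0],[0.01,-0.003,-0.1,0],[0.01,-0.003,-0.14,0],[0.01,-0.003,-0.18,0],[0.01,-0.003,-0.21,0],[0.01,-0.003,-0.225,0],[0.01,-0.003,-0.23,0]]}}

```text
time: 12.02
tool_pos: [0.5961, -0.024, 0.0773]
ee_rot: [3.141, -0.004, -2.984]
wrist_force: [0.4, 0.0, -0.5]
width: 0.0558
finger_force: 29.9
```

{"name": "arm_command", "arguments": {"targets": [[0,0,-0.002,0],[0,0,-0.005,0],[0,0,-0.008,0],[0,0,-0.01,0],[0,0,-0.01,0]]}}

```text
time: 12.43
tool_pos: [0.598, -0.0229, 0.0754]
ee_rot: [-3.141, 0.001, -2.982]
wrist_force: [0.1, -0.3, -0.4]
width: 0.0558
finger_force: 29.9
```

{"name": "arm_command", "arguments": {"targets": [[0,0,-0.003,0],[0,0,-0.006,0],[0,0,-0.008,0],[0,0,-0.008,0]]}}

```text
time: 12.77
tool_pos: [0.5979, -0.0227, 0.0714]
ee_rot: [3.141, 0.001, -2.981]
wrist_force: [-1.1, 1.6, 2.8]
width: 0.0555
finger_force: 30.0
```

{"name": "arm_command", "arguments": {"targets": [[0,0,-0.003,0],[0,0,-0.005,0],[0,0,-0.005,0]]}}

```text
time: 13.02
tool_pos: [0.5977, -0.0226, 0.0682]
ee_rot: [3.141, 0.0, -2.982]
wrist_force: [-1.2, 1.2, 3.7]
width: 0.0562
finger_force: 30.0
```

{"name": "arm_command", "arguments": {"targets": [[0,0,0,0],[0,0,0,0],[0,0,0,0],[0,0,0.02,0],[-0.03,-0.005,0.06,0],[-0.07,-0.011,0.1,0],[-0.1,-0.016,0.12,0],[-0.1,-0.016,0.12,0]], "claw": 0.2}}

```text
time: 13.68
tool_pos: [0.5479, -0.0316, 0.1325]
ee_rot: [-3.139, 0.005, -2.983]
wrist_force: [0.7, 0.7, -0.3]
width: 0.0753
finger_force: 0.0
```

```bash
cat > pat.py <<'E'
from h import *
def patty(f):
    o=robot.get_obs(); print(o['tool_pos'],o['ee_rot'],o['width'],o['wrist_force'])
    g=np.array([.6583,-.0110]);R=np.array([[np.cos(.16),np.sin(.16)],[-np.sin(.16),np.cos(.16)]])
    print('tool grill xy',R@(o['tool_pos'][:2]-g))
    for n in('side','wrist'):
        o=robot.get_obs();im=snap(n,n+f);c=cam(n,o)
        m=cv2.inRange(cv2.cvtColor(im,cv2.COLOR_RGB2HSV),(8,150,40),(28,255,255))
        for k in cv2.findContours(m,cv2.RETR_EXTERNAL,cv2.CHAIN_APPROX_NONE)[0]:
            if cv2.contourArea(k)>100:
                P=(onz(c,k[:,0],.083)[:,:2]-g)@R.T
                if np.abs(P.mean(0)).max()<.12: print(n,k[:,0].min(0),k[:,0].max(0),cv2.minAreaRect(P.astype(np.float32)))
E
python3 -c "
from pat import *
patty('4.png')"
```

```text
[ 0.54788079 -0.0316116   0.13250508] [-3.13929882  0.00547856 -2.98257198] 0.07528945392211539 [ 0.71000711  0.73314523 -0.25280395]
tool grill xy [-0.11229266 -0.00275655]
side [338 236] [375 261] ((-0.029665742069482803, -0.005729250609874725), (0.08988406509160995, 0.05985112115740776), 2.939851760864258)
wrist [237 456] [635 479] ((0.06474896520376205, 0.09348922967910767), (0.023623229935765266, 0.32313546538352966), 0.08142229914665222)
wrist [279 305] [356 380] ((-0.04849884659051895, -0.0020283497869968414), (0.061022400856018066, 0.055657465010881424), 0.04465156048536301)
```

View pics/wrist4.png

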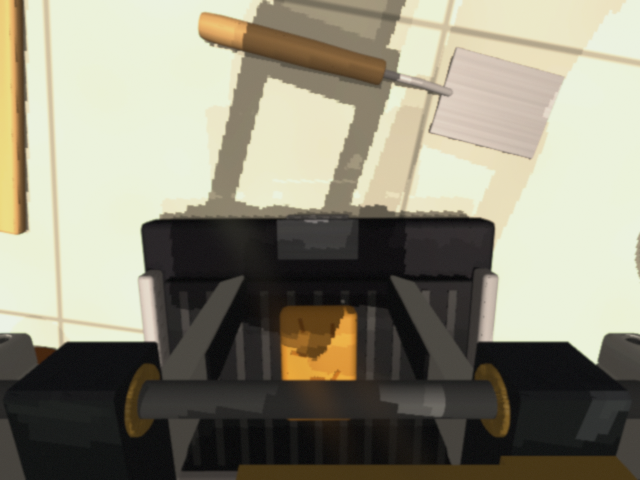

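Wrist view: the patty lies flat at columns 280–356 with its front edge at row 305. It is centred sideways between the rims at columns 140–497, and the plate's front edge is at row 278. It needs pushing about 20 mm further back, with the fingers shut.

{"name": "arm_command", "arguments": {"targets": [[0,0,0,0],[0,0,0,0],[0,0,0,0],[0,0,-0.03,0],[0,0,-0.06,0],[0,0,-0.09,0],[0,0,-0.11,0],[0,0,-0.12,0]], "claw": 1}}

```text
time: 14.45
tool_pos: [0.5465, -0.0306, 0.0656]
ee_rot: [3.14, -0.004, -2.982]
wrist_force: [0.8, -0.0, 0.9]
width: 0.0249
finger_force: 0.0
```

{"name": "arm_command", "arguments": {"targets": [[0,0,-0.002,0],[0,0,-0.004,0],[0.01,0.0016,-0.004,0],[0.02,0.0032,-0.004,0],[0.03,0.0048,-0.004,0],[0.04,0.0064,-0.004,0],[0.046,0.0074,-0.004,0],[0.052,0.0083,-0.003,0]]}}

```text
time: 15.12
tool_pos: [0.5742, -0.0267, 0.0668]
ee_rot: [3.142, 0.0, -2.982]
wrist_force: [0.8, 0.5, 0.4]
width: 0.0008
finger_force: 0.0
```

{"name": "arm_command", "arguments": {"targets": [[0.006,0.001,0.004,0],[0.012,0.002,0.006,0],[0.018,0.003,0.008,0],[0.024,0.004,0.009,0],[0.03,0.005,0.01,0],[0.036,0.006,0.011,0],[0.042,0.0067,0.012,0],[0.046,0.0073,0.012,0]]}}

```text
time: 15.78
tool_pos: [0.5969, -0.0231, 0.0729]
ee_rot: [3.142, -0.0, -2.982]
wrist_force: [-1.5, -0.1, 2.4]
width: 0.0004
finger_force: 0.9
```

{"name": "arm_command", "arguments": {"targets": [[0,0,0,0],[-0.02,-0.003,0,0],[-0.05,-0.008,0.02,0],[-0.1,-0.016,0.08,0],[-0.14,-0.022,0.12,0],[-0.14,-0.022,0.12,0]]}}

```text
time: 16.28
tool_pos: [0.5271, -0.0349, 0.1383]
ee_rot: [-3.138, 0.008, -2.982]
wrist_force: [0.5, 1.0, -0.1]
width: 0.0006
finger_force: 0.0
```

```bash
python3 -c "
from pat import *
patty('5.png')"
```

```text
[ 0.52714023 -0.03486725  0.13828565] [-3.13848863  0.00789606 -2.98249043] 0.0005532085860180141 [ 0.45711263  1.00544888 -0.13169149]
tool grill xy [-0.13328699 -0.00266626]
side [346 234] [382 259] ((-0.0098455511033535, -0.005213994532823563), (0.09271196275949478, 0.06085992977023125), 2.931600332260132)
wrist [ 39 365] [414 479] ((0.007739059627056122, -0.07891541719436646), (0.11046973615884781, 0.312745600938797), 0.1334180235862732)
```

{"name": "arm_command", "arguments": {"targets": [[0,0,0.07,-0.058],[0,0,0.15,-0.116],[0,0,0.23,-0.174],[0,0,0.31,-0.232],[0,0,0.39,-0.29],[0,0,0.47,-0.348],[0,0,0.54,-0.406],[0,0,0.57,-0.464]], "claw": 0.55}}

```text
time: 17.05
tool_pos: [0.5283, -0.034, 0.4216]
ee_rot: [3.138, 0.005, 2.324]
wrist_force: [-1.1, -0.2, 0.7]
width: 0.0418
finger_force: 0.0
```

{"name": "arm_command", "arguments": {"targets": [[0,0,0,-0.058],[0.02,0.004,0,-0.116],[0.06,0.011,0,-0.174],[0.12,0.023,0,-0.232],[0.18,0.034,0,-0.284],[0.23,0.044,0,-0.284],[0.26,0.05,0,-0.284],[0.26,0.05,0,-0.284]]}}

```text
time: 17.72
tool_pos: [0.6607, -0.0084, 0.4109]
ee_rot: [-3.134, -0.002, 1.736]
wrist_force: [1.0, -0.4, -0.2]
width: 0.0422
finger_force: 0.0
```

{"name": "arm_command", "arguments": {"targets": [[-0.003,-0.003,-0.02,0],[-0.003,-0.003,-0.05,0],[-0.003,-0.003,-0.08,0],[-0.003,-0.003,-0.11,0],[-0.003,-0.003,-0.13,0],[-0.003,-0.003,-0.14,0],[-0.003,-0.003,-0.14,0]]}}

```text
time: 18.3
tool_pos: [0.6546, -0.0106, 0.3453]
ee_rot: [-3.138, -0.001, 1.735]
wrist_force: [-0.6, 0.6, -0.2]
width: 0.0425
finger_force: 0.0
```

{"name": "arm_command", "arguments": {"targets": [[0.004,0,-0.012,0],[0.006,0,-0.022,0],[0.006,0,-0.028,0],[0.006,0,-0.028,0]]}}

```text
time: 18.63
tool_pos: [0.6581, -0.0106, 0.3329]
ee_rot: [-3.141, -0.0, 1.735]
wrist_force: [0.6, -0.3, 0.4]
width: 0.0424
finger_force: 0.0
```

{"name": "arm_command", "arguments": {"targets": [[0,0,0,0],[0,0,0,0],[0,0,0,0],[0,0,0,0],[0,0,0,0],[0,0,0,0]], "claw": 1}}

```text
time: 19.13
tool_pos: [0.6582, -0.0106, 0.3342]
ee_rot: [3.141, 0.0, 1.735]
wrist_force: [-0.3, -0.3, 1.1]
width: 0.0172
finger_force: 30.0
```

```bash
python3 -c "
import numpy as np
a=np.r_[1.15:-0.06:-0.04]
for g in range(0,32,8):
    a0=a[g]; print(round(a0,2))
    for b in a[g+1:g+9]:
        d=-(np.cos(b)-np.cos(a0))*.2505/.5
        print('  [%.3f, %.3f, %.3f, 0],'%(d*.9872,d*.1593,(np.sin(b)-np.sin(a0))*.2505/.5),end='')
    print()
"
```

```text
1.15
  [-0.018, -0.003, -0.009, 0],  [-0.035, -0.006, -0.018, 0],  [-0.053, -0.008, -0.028, 0],  [-0.069, -0.011, -0.038, 0],  [-0.086, -0.014, -0.050, 0],  [-0.102, -0.016, -0.062, 0],  [-0.117, -0.019, -0.074, 0],  [-0.132, -0.021, -0.088, 0],
0.83
  [-0.014, -0.002, -0.014, 0],  [-0.028, -0.005, -0.028, 0],  [-0.041, -0.007, -0.043, 0],  [-0.054, -0.009, -0.059, 0],  [-0.066, -0.011, -0.075, 0],  [-0.077, -0.012, -0.091, 0],  [-0.088, -0.014, -0.108, 0],  [-0.098, -0.016, -0.125, 0],
0.51
  [-0.009, -0.002, -0.018, 0],  [-0.018, -0.003, -0.036, 0],  [-0.026, -0.004, -0.054, 0],  [-0.033, -0.005, -0.073, 0],  [-0.039, -0.006, -0.092, 0],  [-0.045, -0.007, -0.111, 0],  [-0.050, -0.008, -0.130, 0],  [-0.054, -0.009, -0.150, 0],
0.19
  [-0.003, -0.001, -0.020, 0],  [-0.006, -0.001, -0.040, 0],  [-0.008, -0.001, -0.060, 0],  [-0.009, -0.001, -0.080, 0],  [-0.009, -0.001, -0.100, 0],  [-0.008, -0.001, -0.120, 0],
```

{"name": "arm_command", "arguments": {"targets": [[-0.009,-0.0015,-0.004,0],[-0.026,-0.004,-0.013,0],[-0.044,-0.007,-0.023,0],[-0.061,-0.01,-0.033,0],[-0.078,-0.0125,-0.044,0],[-0.095,-0.015,-0.056,0],[-0.112,-0.018,-0.07,0],[-0.132,-0.021,-0.088,0]]}}

```text
time: 19.8
tool_pos: [0.5927, -0.021, 0.2905]
ee_rot: [3.137, 0.001, 1.735]
wrist_force: [2.0, 0.1, 0.4]
width: 0.017
finger_force: 30.0
```

{"name": "arm_command", "arguments": {"targets": [[-0.014,-0.002,-0.014,0],[-0.028,-0.005,-0.028,0],[-0.041,-0.007,-0.043,0],[-0.054,-0.009,-0.059,0],[-0.066,-0.011,-0.075,0],[-0.077,-0.012,-0.091,0],[-0.088,-0.014,-0.108,0],[-0.098,-0.016,-0.125,0]]}}

```text
time: 20.47
tool_pos: [0.5434, -0.0287, 0.2273]
ee_rot: [3.138, -0.0, 1.735]
wrist_force: [1.6, 0.9, 0.6]
width: 0.017
finger_force: 30.0
```

{"name": "arm_command", "arguments": {"targets": [[-0.009,-0.002,-0.018,0],[-0.018,-0.003,-0.036,0],[-0.026,-0.004,-0.054,0],[-0.033,-0.005,-0.073,0],[-0.039,-0.006,-0.092,0],[-0.045,-0.007,-0.111,0],[-0.05,-0.008,-0.13,0],[-0.054,-0.009,-0.15,0]]}}

```text
time: 21.13
tool_pos: [0.5162, -0.033, 0.1514]
ee_rot: [3.14, -0.001, 1.735]
wrist_force: [2.0, 3.2, -0.7]
width: 0.017
finger_force: 30.0
```

{"name": "arm_command", "arguments": {"targets": [[-0.002,0,-0.015,0],[-0.004,-0.001,-0.03,0],[-0.006,-0.001,-0.042,0],[-0.007,-0.001,-0.054,0],[-0.008,-0.001,-0.064,0],[-0.009,-0.001,-0.074,0],[-0.009,-0.001,-0.082,0],[-0.009,-0.001,-0.09,0]]}}

```text
time: 21.8
tool_pos: [0.5123, -0.0337, 0.1072]
ee_rot: [3.14, -0.0, 1.735]
wrist_force: [2.3, 5.2, -0.5]
width: 0.0173
finger_force: 30.0
```

{"name": "arm_command", "arguments": {"targets": [[0,0,-0.003,0],[0,0,-0.006,0],[0,0,-0.009,0],[0,0,-0.012,0],[0,0,-0.012,0]]}}

```text
time: 22.22
tool_pos: [0.5124, -0.0337, 0.1015]
ee_rot: [3.14, -0.0, 1.735]
wrist_force: [3.0, 4.3, 0.5]
width: 0.0169
finger_force: 30.0
```

{"name": "arm_command", "arguments": {"targets": [[0,0,-0.003,0],[0,0,-0.006,0],[0,0,-0.006,0]]}}

```text
time: 22.47
tool_pos: [0.5125, -0.0337, 0.1012]
ee_rot: [3.139, 0.0, 1.735]
wrist_force: [-0.4, 4.7, 9.7]
width: 0.0171
finger_force: 30.0
```

{"name": "arm_command", "arguments": {"targets": [[0,0,-0.003,0],[0,0,-0.006,0],[0,0,-0.006,0]]}}

```text
time: 22.72
tool_pos: [0.5125, -0.0338, 0.101]
ee_rot: [3.138, 0.001, 1.735]
wrist_force: [-5.4, 4.8, 21.6]
width: 0.0172
finger_force: 30.0
```

```bash
python3 - <<'E'
from h import *
o=robot.get_obs();print(o['tool_pos'],o['wrist_force'])
im=snap("side","d6.png");im2=snap("scene","s6.png")
a=cv2.resize(im[180:330,280:450],None,fx=4,fy=4,interpolation=cv2.INTER_CUBIC)
cv2.imwrite("pics/c6.png",cv2.cvtColor(a[:600,:800],cv2.COLOR_RGB2BGR))
E
```

```text
[ 0.51251288 -0.03379627  0.10101867] [-5.3840422   4.79820876 21.60814023]
```

View pics/c6.png

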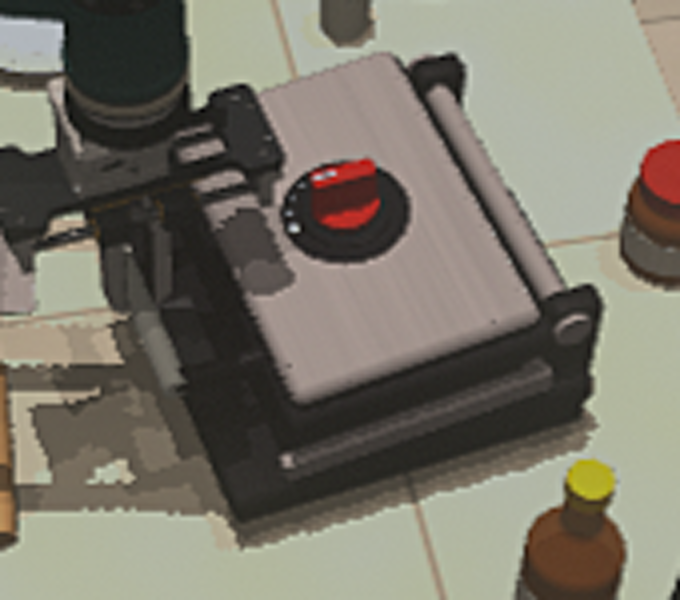

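The lid rests firmly: the force rises with no further travel, and the dial seat is at (345,210) in the crop. I'll relax the push, let go and retreat upwards.

{"name": "arm_command", "arguments": {"targets": [[0,0,0.004,0],[0,0,0.009,0],[0,0,0.009,0]]}}

```text
time: 23.07
tool_pos: [0.5125, -0.0338, 0.1012]
ee_rot: [3.139, 0.0, 1.735]
wrist_force: [1.7, 4.7, 4.8]
width: 0.0172
finger_force: 30.0
```

{"name": "arm_command", "arguments": {"targets": [[0,0,0,0],[0,0,0,0],[0,0,0,0],[0,0,0,0],[0,0,0.03,0],[0,0,0.1,0],[0,0,0.18,0],[0,0,0.26,0]], "claw": 0.5}}

```text
time: 23.73
tool_pos: [0.5104, -0.0345, 0.2297]
ee_rot: [-3.137, -0.0, 1.734]
wrist_force: [0.6, -1.0, -0.4]
width: 0.0472
finger_force: 0.0
```

{"name": "arm_command", "arguments": {"targets": [[0,0,0.04,0.05],[0.02,0,0.06,0.11],[0.06,0.005,0.06,0.17],[0.1,0.01,0.06,0.23],[0.12,0.01,0.06,0.29],[0.12,0.01,0.06,0.35],[0.12,0.01,0.06,0.41],[0.12,0.01,0.06,0.47]]}}

```text
time: 24.4
tool_pos: [0.5715, -0.0297, 0.2587]
ee_rot: [-3.14, -0.002, 2.72]
wrist_force: [-0.4, -0.3, -0.3]
width: 0.0469
finger_force: 0.0
```

{"name": "arm_command", "arguments": {"targets": [[0,0,0,0.06],[0,0,0,0.12],[0,0,0,0.18],[0,0,0,0.24],[0,0,0,0.282],[0,0,0,0.282],[0,0,0,0.282]]}}

```text
time: 24.98
tool_pos: [0.5714, -0.0295, 0.2592]
ee_rot: [-3.141, -0.001, -2.981]
wrist_force: [0.5, 0.8, 0.3]
width: 0.0468
finger_force: 0.0
```

```bash
python3 - <<'E'
from h import *
o=robot.get_obs();print(o['tool_pos'],o['ee_rot'],o['joint_positions'][5])
c=cam('wrist',o);im=snap("wrist","w7.png")
def red(im):
    h=cv2.cvtColor(im,cv2.COLOR_RGB2HSV)
    return cv2.inRange(h,(0,150,60),(8,255,255))|cv2.inRange(h,(172,150,60),(180,255,255))
for k in cv2.findContours(red(im),cv2.RETR_EXTERNAL,cv2.CHAIN_APPROX_NONE)[0]:
    if cv2.contourArea(k)>40: print('w',cv2.minAreaRect(k))
for n in("side","scene"):
    im=snap(n,n+"7.png")
    for k in cv2.findContours(red(im),cv2.RETR_EXTERNAL,cv2.CHAIN_APPROX_NONE)[0]:
        if cv2.contourArea(k)>40: print(n,cv2.boundingRect(k))
g=np.array([.6583,-.0110]);e=np.array([.9872,.1593]);n=np.array([-.1593,.9872])
for x in (0,-.01,-.02): print(x,proj(c,np.r_[g+x*e,.18]))
E
```

```text
[ 0.5713608  -0.02950645  0.25916944] [-3.14147678e+00 -1.48836978e-03 -2.98103678e+00] -1.8818211215465313
w ((314.0, 457.5), (15.0, 42.0), 90.0)
w ((358.0, 313.0), (8.0, 8.0), 0.0)
w ((322.3000183105469, 328.60003662109375), (58.58498001098633, 48.29906463623047), 63.43495178222656)
side (360, 229, 15, 8)
side (440, 215, 22, 16)
side (296, 33, 14, 12)
scene (434, 356, 34, 28)
scene (342, 255, 23, 24)
scene (565, 100, 20, 16)
0 [[322.62851537 350.62562742]]
-0.01 [[322.69750605 339.80434552]]
-0.02 [[322.7678106  328.77698214]]
```

View pics/w7.png

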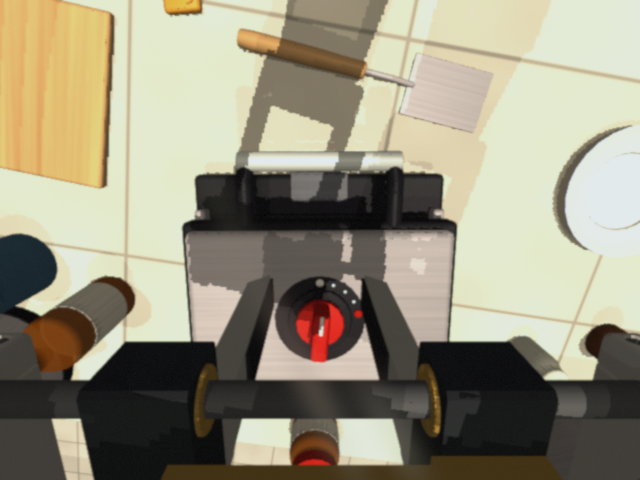

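Wrist view: the dial seat is centred at about (320,319). The red grip bar is upright in the picture, rows 300–360 around column 319, with the white mark at (320,283) and the red mark at (358,313).

```bash
python3 - <<'E'
from h import *
class O(dict):pass
o=robot.get_obs();c=cam('wrist',o)
im=cv2.cvtColor(cv2.imread('pics/w7.png'),cv2.COLOR_BGR2HSV)
m=cv2.inRange(im,(0,150,60),(8,255,255))|cv2.inRange(im,(172,150,60),(180,255,255))
ys,xs=np.nonzero(m[270:380,270:350]); 
for y in range(0,110,6):
    r=xs[ys==y]
    if len(r): print(y+270,r.min()+270,r.max()+270)
g=np.array([.6583,-.0110]);e=np.array([.9872,.1593]);n=np.array([-.1593,.9872])
def gr(p): d=p[:2]-g; return d@e,d@n
for px,z in(((320,319),.138),((320,283),.139),((358,313),.138),((319,330),.178),((319,360),.178)):
    p=onz(c,px,z)[0]; print(px,p.round(4),np.round(gr(p),4))
print('tool',gr(o['tool_pos']))
E
```

```text
300 316 324
306 304 336
312 298 341
318 297 343
324 296 344
330 297 343
336 300 340
342 306 334
348 311 327
354 310 327
360 312 325
(320, 319) [ 0.6531 -0.0134  0.138 ] [-0.0055 -0.0015]
(320, 283) [ 0.6173 -0.0193  0.139 ] [-0.0418 -0.0017]
(358, 313) [0.6414 0.0202 0.138 ] [-0.0117  0.0335]
(319, 330) [ 0.6417 -0.0164  0.178 ] [-0.0172 -0.0027]
(319, 360) [ 0.6693 -0.0119  0.178 ] [ 0.0107 -0.0026]
tool (np.float64(-0.08857160592647119), np.float64(-0.0042224204645212446))
```

{"name": "arm_command", "arguments": {"targets": [[0.06,0.01,0,0],[0.12,0.02,0,0],[0.158,0.03,0,0],[0.158,0.03,-0.04,0],[0.158,0.03,-0.1,0],[0.158,0.03,-0.15,0],[0.158,0.03,-0.18,0],[0.158,0.03,-0.19,0]]}}

```text
time: 25.8
tool_pos: [0.6487, -0.0139, 0.1602]
ee_rot: [3.14, -0.007, -2.979]
wrist_force: [0.6, -0.2, -0.9]
width: 0.0469
finger_force: 0.0
```

{"name": "arm_command", "arguments": {"targets": [[0,0,-0.006,0],[0,0,-0.014,0],[0,0,-0.02,0],[0,0,-0.02,0]]}}

```text
time: 26.13
tool_pos: [0.6511, -0.0142, 0.1556]
ee_rot: [-3.141, 0.001, -2.978]
wrist_force: [0.7, -0.1, -1.5]
width: 0.0472
finger_force: 0.0
```

{"name": "arm_command", "arguments": {"targets": [[0,0,0,0],[0,0,0,0],[0,0,0,0],[0,0,0,0],[0,0,0,0],[0,0,0,0],[0,0,0,0]], "claw": 1}}

```text
time: 26.72
tool_pos: [0.6508, -0.0141, 0.155]
ee_rot: [3.142, 0.0, -2.978]
wrist_force: [-0.1, -0.7, -0.6]
width: 0.0143
finger_force: 29.1
```

{"name": "arm_command", "arguments": {"targets": [[0,0,0,-0.03],[0,0,0,-0.07],[0,0,0,-0.11],[0,0,0,-0.15],[0,0,0,-0.19],[0,0,0,-0.23],[0,0,0,-0.27],[0,0,0,-0.31]]}}

```text
time: 27.38
tool_pos: [0.6509, -0.0135, 0.1552]
ee_rot: [3.139, 0.0, 2.652]
wrist_force: [0.0, -0.3, 1.4]
width: 0.014
finger_force: 30.3
```

{"name": "arm_command", "arguments": {"targets": [[0,0,0,-0.05],[0,0,0,-0.1],[0,0,0,-0.15],[0,0,0,-0.2],[0,0,0,-0.25],[0,0,0,-0.29],[0,0,0,-0.33],[0,0,0,-0.35]]}}

```text
time: 28.05
tool_pos: [0.6512, -0.0136, 0.1552]
ee_rot: [3.139, -0.001, 1.92]
wrist_force: [0.0, 0.5, 0.3]
width: 0.0147
finger_force: 30.1
```

{"name": "arm_command", "arguments": {"targets": [[0,0,0,-0.01],[0,0,0,-0.02],[0,0,0,-0.03],[0,0,0,-0.03]]}}

```text
time: 28.38
tool_pos: [0.6512, -0.0136, 0.1552]
ee_rot: [3.14, -0.0, 1.86]
wrist_force: [1.1, 1.6, 0.8]
width: 0.0148
finger_force: 30.4
```

```bash
python3 -c "
from h import *
o=robot.get_obs();print(o['ee_rot'],o['wrist_torque'],o['wrist_force'],o['joint_torque'][5],o['width'])"
```

```text
[ 3.13979579e+00 -3.52675756e-04  1.86039823e+00] [ 0.71256485 -0.60527981  0.41514476] [1.10121433 1.61385596 0.83660812] 0.5559461005032063 0.014766763289264217
```

{"name": "arm_command", "arguments": {"targets": [[0,0,0,0],[0,0,0,0],[0,0,0,0],[0,0,0,0],[0,0,0.04,0],[0,0,0.1,0],[0,0,0.16,0],[-0.02,0,0.2,0]], "claw": 0.5}}

```text
time: 29.05
tool_pos: [0.6416, -0.0145, 0.2569]
ee_rot: [3.14, 0.001, 1.86]
wrist_force: [0.7, -0.2, -0.5]
width: 0.0469
finger_force: 0.0
```

{"name": "arm_command", "arguments": {"targets": [[-0.04,0,0.02,0.06],[-0.09,0,0.04,0.12],[-0.14,0,0.04,0.18],[-0.16,0,0.04,0.24],[-0.16,0,0.04,0.3],[-0.16,0,0.04,0.36],[-0.16,0,0.04,0.42],[-0.16,0,0.04,0.48]]}}

```text
time: 29.72
tool_pos: [0.5602, -0.0143, 0.2747]
ee_rot: [-3.141, -0.0, 2.866]
wrist_force: [-0.5, 0.4, -0.8]
width: 0.0472
finger_force: 0.0
```

{"name": "arm_command", "arguments": {"targets": [[0,0,0,0.06],[0,0,0,0.12],[0,0,0,0.18],[0,0,0,0.21],[0,0,0,0.21],[0,0,0,0.21]]}}

```text
time: 30.22
tool_pos: [0.5605, -0.0142, 0.2746]
ee_rot: [-3.142, -0.001, -2.986]
wrist_force: [-0.5, -0.9, -0.0]
width: 0.0467
finger_force: 0.0
```

```bash
python3 - <<'E'
from h import *
o=robot.get_obs();print(o['tool_pos'],o['ee_rot'])
c=cam('wrist',o);im=snap("wrist","w8.png");hsv=cv2.cvtColor(im,cv2.COLOR_RGB2HSV)
g=np.array([.6583,-.0110]);e=np.array([.9872,.1593]);n=np.array([-.1593,.9872])
p0=proj(c,np.r_[g-.0085*e-.002*n,.178])[0];print('dial px',p0)
x,y=p0.astype(int);w=60
m=cv2.inRange(hsv,(0,150,60),(8,255,255))|cv2.inRange(hsv,(172,150,60),(180,255,255))
sub=m[y-w:y+w,x-w:x+w]
for r in range(0,2*w,6):
    q=np.nonzero(sub[r])[0]
    if len(q): print(y-w+r,q.min()+x-w,q.max()+x-w,len(q))
wh=cv2.inRange(hsv,(0,0,150),(180,60,255))[y-w:y+w,x-w:x+w]&cv2.dilate(sub,np.ones((9,9),np.uint8))
q=np.argwhere(wh)
if len(q):print('white',q.mean(0)[::-1]+[x-w,y-w],len(q),cv2.minAreaRect(q[:,::-1].astype(np.float32)))
E
```

```text
[ 0.56046495 -0.01424292  0.27455381] [-3.14158316e+00 -6.16096535e-04 -2.98550995e+00]
dial px [300.9947013  338.85658635]
302 295 309 15
308 286 319 34
314 282 343 51
320 280 325 46
326 294 324 30
332 287 324 38
338 277 325 33
344 278 310 33
white [322.02083333 329.29166667] 96 ((73.56725311279297, 55.4218635559082), (14.35390853881836, 82.99928283691406), 58.06932067871094)
```

```bash
python3 -c "
from bench import robot
print(robot.close_job())"
```

```text
the job is handed in; nothing more can be done
None
```

The job is handed in at about 30 s: lid opened to its stop, patty laid mid-plate, lid lowered onto it under grip and dial then turned to its end stop (about 1.4 rad), though I checked the lid's rest and the dial's stop by force and motion, not by a final viewed picture.

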